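# Lock a specimen holder in a gated slide clamp

## Task

Clamp the round specimen holder that lies in the nest of the slide clamp: push the black knob along the first leg of its L-shaped slot to the corner, so that the jaw drives the holder home against the end stop, then push the knob sideways to the end of the locking leg. Only push the knob, never pinch it; do not touch or lift the holder with the robot, and leave the things standing around where they are.

Things in the scene. Friction and masses are not known exactly. Their poses are not given: they have to be found in the camera images.
- clamp: Slide clamp fixed on the worktop, 235 x 130 mm; origin at worktop height (z = 0) on its centre line. x runs from the slotted cover toward the nest, y to the left of that, z up. Aluminium bed x -110 to 125 mm, y +-65 mm, 12 mm thick; grey cover plate x -105 to -5 mm, y +-65 mm, top at z = 42 mm
- slot_corner (a point): corner of the L-shaped slot in the cover plate, on the slot's centre line, at (-35, -22, 42) mm in the clamp's frame. The slot is 16 mm wide; the first leg comes to the corner from (-85, -22) mm along the clamp's +x, the locking leg goes on along the clamp's +y (left) to (-35, +22) mm
- nest (a point): where the holder's origin lies when home, at (85.5, 0, 12) mm in the clamp's frame; the nest has two rails 22 mm high (inner faces at y = +-29 mm) and an end stop (inner face at x = 113 mm, top at z = 24 mm)
- carriage (a joint): travel of the slide with its jaw along the clamp's +x, in m: 0 back, 0.050 at the slot's corner with the jaw home. The jaw is a 48 mm wide plate 17 mm high, its front face at x = 8 mm + travel in the clamp's frame. Friction about 3 N, no spring, it stays where it is left
- stud (a joint): travel of the stud across the slide along the clamp's +y, in m: 0 in line with the first leg, 0.044 at the end of the locking leg. Its 12 mm round pin is guided by the slot's solid walls, so it can go sideways only when carriage is above about 0.048. Friction about 2 N, no spring, it stays where it is left
- knob (a point): centre of the black knob on the stud: a square block 26 x 26 mm over its four rubber push pads (18 mm wide, one on each side, facing the clamp's x and y), 30 mm tall, from z = 48 to 78 mm above the worktop. It lies at (-85 mm + carriage, -22 mm + stud) in the clamp's frame and keeps the clamp's yaw
- holder: round steel specimen holder, 53 mm across, 19 mm high, loose in the nest in front of the jaw; origin at the centre of its underside. The jaw pushes it to the end stop, where its centre is at about x = 84 to 87 mm in the clamp's frame, z = 12 mm
- spare_holder: bystander: a like specimen holder, 53 mm across, 19 mm high, standing on the worktop to the left of the clamp; origin at the centre of its underside
- weight: bystander: metal loading weight with a neck and knob, 39 mm across, 34 mm high, to the right of the clamp; origin at the centre of its underside
- tape_measure: bystander: pocket tape measure, 29 x 77 x 58 mm, at the right front of the worktop; origin at the centre of its underside
- vial: bystander: brown bottle with black cap, 30 mm across, 66 mm high, at the right, beside the tear tester; origin at the centre of its underside
- tub: bystander: white lidded tub, 65 x 72 x 50 mm, at the right, beside the tear tester; origin at the centre of its underside
- stapler: bystander: blue stapler, 34 x 126 x 46 mm, at the left front; origin at the centre of its underside
Things that resemble listed ones, but are neither listed nor needed, are in the scene too. Leave any blue or pink look-alike of the holder alone.

How it is judged:
By the outcome, as a careful person would: the job done as asked, in the order asked, and still so for the second after the job is handed in, with the robot touching nothing.
It also fails if it takes over 38 s, if anything falls off the work surface, if the arm or the gripper's body presses on something with over 40 N, if the wrist force passes 120 N, or if a joint passes its speed limit or range.

## Robot

A 6-joint arm with a two-finger parallel gripper is mounted at the origin on a cart in front of the work surface, level with it; the furniture and walls round the work are solid. World frame = base frame: x ahead of the robot, y to its left, z up, the work surface at z = 0. Lengths are in mm, angles in rad, forces in N, time in s.
With the tool pointing down it reaches from about 325 to 775 mm from the base axis. Payload 5.5 kg.
Tool frame: the origin (TCP) lies midway between the tips of the shut fingers; the grasp point (between the pads) lies 19 mm behind it; z points along the fingers, y is the line along which they close (so a half turn about z gives the same grasp; the last joint's range is limited). The gripper opens to 85 mm and grips with 20 to 120 N. Pads are 22 mm wide; open, the fingers measure 114 mm over their backs; the gripper's body (76 mm by 85 mm) begins 54 mm behind the grasp point. The pads swing forward as they close: fully open they stand 13 mm farther back than shut.
Start: joints at [-1.313, 0.091, 1.231, -0, 1.82, -0.057], TCP at [185.776, -570.53, 231.275] pointing down, gripper open.
Joint ranges: [-2.87, 2.87], [-0.86, 2.18], [0.17, 2.46], [-1.51, 4.65], [0.06, 2.69], [-2.65, 2.65]. Speed limits (rad/s): [2.57, 2.57, 3.01, 3.14, 3.14, 3.14].

## Interface

Orientations are given as [roll, pitch, yaw] about the fixed x, y, z axes, in that order (R = Rz(yaw) Ry(pitch) Rx(roll)).
In Python, from bench import robot gives the robot as it stands. Calls block until the motion is done:
- robot.movep(position, orientation): joint-space move of the TCP to a pose.
- robot.move_straight(position, speed=150, ori=None, max_force=None): straight line of the TCP; ori=None keeps the orientation; speed is the mean speed in mm/s. With max_force (N) it stops when the force on the tool has changed by that much, and returns True; else False.
- robot.move_j(angles): joint-space move.
- robot.command_gripper(opening, grasp_force=None): finger opening in mm; grasp_force is the grip in N (None keeps the last); returns when the fingers have stopped.
- robot.dwell(seconds).
- robot.inverse_kinematics(position, orientation): joint angles nearest the present ones, or None.
- robot.sense(): the state.
- robot.read_camera(name): name is "scene" or "top" or "wrist"; returns the picture (480x640x3 uint8, red, green, blue); there is no depth.
- robot.camera_params(name): a dict with "mtx" (3x3 intrinsics, pixels), "pose" (4x4, takes a point from camera to world coordinates). Camera axes: x right, y down, z forward; pixel columns grow to the right and rows downward; lengths in mm; the calibration is good to about 2 mm. A picture is of the moment at which its call begins: read the wrist's pose just before it. camera_params takes no time and is no camera call; for the wrist camera it gives the pose at the moment of the call.
A pose or a line that the arm cannot do raises robot.PlanningError and nothing moves.
- robot.hand_in(): hands the job in; it is judged then, once.
Trained networks look in the newest picture that a camera, given by its name, has taken for a name from the list of things; names that differ only in an ending like _2 or _b are one class to them, and where a whole thing is asked for, a point or a joint stands for the part that bears it (a point fixed in the world has none). Each returns a list of dicts, best first, with "confidence" (0 to 1); they miss things now and then, are a little off and sometimes report something else, mostly with a low value. They report only what shows in the picture. A call takes as long as a camera call. They do not tell look-alikes from the thing itself.
- robot.spot_in(camera, label): "at" ([x, y, z] in mm, in world coordinates, good to about 4 mm: the middle of the surface that is visible of it).
- robot.trace(camera, label): "region" (480x640 bool, what is visible of it).
- robot.landmark_of(camera, label): "at" ([x, y, z] in mm, in world coordinates, good to about 4 mm: a listed point, or the origin of a listed thing).
The state is a dict: "clock": time; "joint_positions": joint angles; "qd": joint speeds; "joint_efforts": joint torques, N m; "eef_pos": TCP position; "ee_rot": TCP orientation; "ft_force": force on the tool from outside, world axes, zero at the start; "torque": the same for the moment, N m; "opening": finger opening in mm; "grip_force": force on a finger pad.
Only numpy, scipy, OpenCV 4.12 (cv2) and the standard library are available. Lean on these libraries where they do the work, as an engineer would, in place of code of your own. Each camera call takes 0.05 s, during which the arm holds its last target. There are 200 camera calls.

## Working session

There is one attempt and no reset: what is moved stays moved. The work goes in short steps, each a Python script; the robot and the scene stay as the last script left them, time stands still between calls to the robot, and variables do not carry over. Pictures are saved under pics/ and viewed, at most 10 in all, crops included, and the job is handed in when it is done.

```bash
mkdir -p pics; python3 - <<'E'
from bench import robot
import cv2
for c in ("top","scene"):
    im=robot.read_camera(c); cv2.imwrite(f"pics/{c}0.png",im[:,:,::-1])
    for l in ("slot_corner","nest","knob","clamp","holder","spare_holder","weight"):
        print(c,l,[([round(v) for v in d["at"]],round(d["confidence"],2)) for d in robot.landmark_of(c,l)][:3])
print(robot.sense()["clock"], robot.sense()["ee_rot"])
E
```

```text
top slot_corner [([500, -179, 40], 0.67)]
top nest [([612, -137, 7], 0.82)]
top knob [([609, -137, 9], 0.67), ([453, -184, 61], 0.61)]
top clamp [([531, -153, 2], 0.82)]
top holder [([584, -143, 10], 0.7), ([514, -296, 2], 0.6), ([754, -250, 0], 0.56)]
top spare_holder [([574, -43, 3], 0.53)]
top weight [([604, -244, 0], 0.61)]
scene slot_corner []
scene nest [([614, -134, 17], 0.77)]
scene knob []
scene clamp []
scene holder [([751, -244, 0], 0.52), ([503, -296, 5], 0.49), ([478, -10, -4], 0.44)]
scene spare_holder []
scene weight [([606, -247, -1], 0.56)]
0.8 [3.14155811e+00 9.67340124e-06 3.14827769e-01]
```

View pics/top0.png

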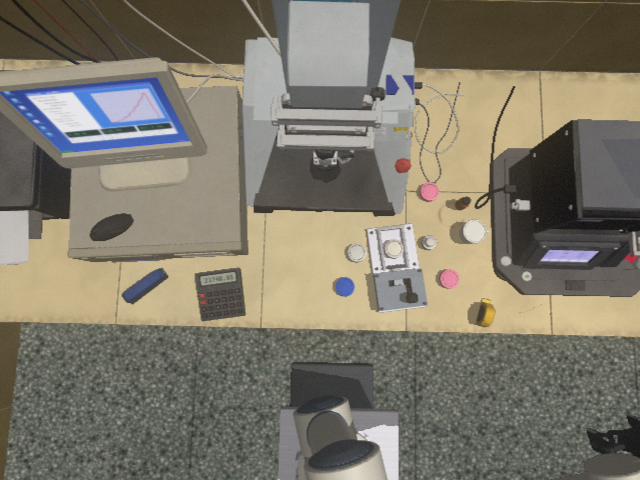

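View pics/scene0.png

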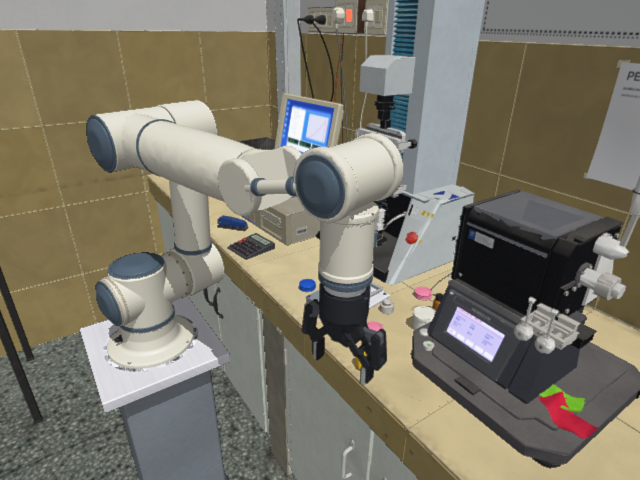

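The top view shows the clamp at about px (395,265), with the cover at the bottom (375–427, 270–311), the knob near (408,290) and the steel holder near (393,249). The clamp's yaw is about +0.12 rad. In the scene view the gripper hides the clamp. Next I'll look from close by with the wrist camera.

```bash
python3 - <<'E'
from bench import robot
import cv2,numpy as np
robot.movep([440,-170,260],[np.pi,0,0.12])
robot.command_gripper(0)
P=robot.camera_params("wrist"); im=robot.read_camera("wrist"); cv2.imwrite("pics/w0.png",im[:,:,::-1])
np.savez("w0.npz",mtx=P["mtx"],pose=P["pose"])
for l in ("slot_corner","nest","knob","clamp","holder"):
    print(l,[(np.round(d["at"],1).tolist(),round(d["confidence"],2)) for d in robot.landmark_of("wrist",l)][:3])
s=robot.sense();print(s["clock"],s["eef_pos"],s["joint_positions"],s["opening"]);print(P["pose"].round(2))
E
```

```text
slot_corner [([498.1, -178.0, 40.6], 0.95)]
nest [([610.1, -138.7, 14.4], 0.95), ([498.1, -178.9, 42.7], 0.7)]
knob [([448.2, -184.0, 59.9], 0.61)]
clamp [([531.6, -146.4, 0.1], 0.8)]
holder [([480.3, -10.4, -5.9], 0.89), ([580.8, -144.5, 10.9], 0.64), ([507.9, -295.3, -0.9], 0.6)]
3.6 [ 440.0150793  -169.99241599  259.99627963] [-4.40822819e-01 -2.45072966e-01  1.49885600e+00  1.85346768e-05
  1.88778346e+00  1.00990036e+00] 0.1506374379227057
[[ 1.2000e-01 -9.6000e-01 -2.6000e-01  5.0572e+02]
 [-9.9000e-01 -1.1000e-01 -3.0000e-02 -1.6353e+02]
 [ 0.0000e+00  2.6000e-01 -9.6000e-01  4.0331e+02]
 [ 0.0000e+00  0.0000e+00  0.0000e+00  1.0000e+00]]
```

View pics/w0.png

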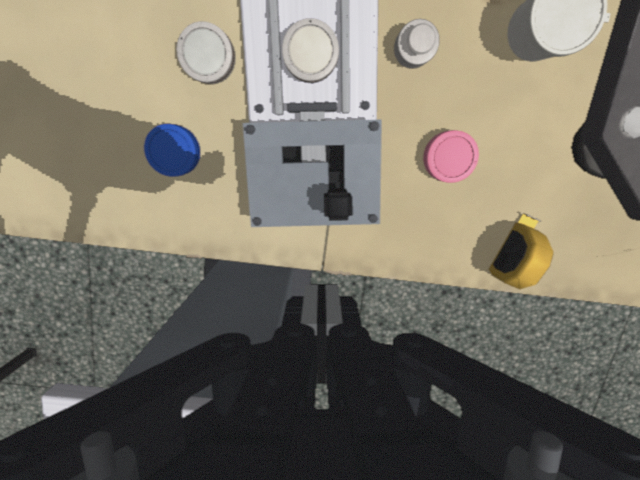

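The wrist view shows the cover with corners at about (245,121), (380,119), (381,223) and (251,227). The knob is at (338,203), the start of the first leg, and the slot corner is at (335,153). I'll back-project the cover corners at z = 42 to get the clamp's pose.

```bash
python3 - <<'E'
import numpy as np,cv2
d=np.load("w0.npz");K,T=d["mtx"],d["pose"]
def bp(u,v,z):
    r=T[:3,:3]@np.linalg.inv(K)@[u,v,1.];return (T[:3,3]+r*(z-T[2,3])/r[2])[:2]
src=np.array([[-5,65],[-5,-65],[-105,-65],[-105,65.]])
dst=np.array([bp(u,v,42) for u,v in [(245,121),(380,119),(381,224),(251,227)]])
print(dst.round(1))
a,b=src-src.mean(0),dst-dst.mean(0)
yaw=np.arctan2((a[:,0]*b[:,1]-a[:,1]*b[:,0]).sum(),(a*b).sum())
R=np.array([[np.cos(yaw),-np.sin(yaw)],[np.sin(yaw),np.cos(yaw)]])
o=dst.mean(0)-R@src.mean(0)
print(yaw,o,"resid",(src@R.T+o-dst).round(1).tolist())
for n,p in (("knob",(-85,-22)),("corner",(-35,-22)),("nest",(85.5,0))):print(n,R@p+o)
print(bp(338,201,78))
E
```

```text
[[ 515.2  -90.6]
 [ 532.  -215.9]
 [ 432.8 -233.1]
 [ 414.1 -103.3]]
0.1420407709507392 [ 527.97302872 -152.93531985] resid [[-1.3, 1.3], [0.2, -2.1], [0.4, 0.9], [0.7, -0.2]]
knob [ 446.94345    -186.74666961]
corner [ 496.43990795 -179.66848828]
nest [ 612.6119718  -140.83162977]
[ 456.2632538  -184.67445363]
```

```bash
cat > h.py <<'E'
from bench import robot
import cv2,numpy as np
yaw=0.142;c,s=np.cos(yaw),np.sin(yaw);R=np.array([[c,-s],[s,c]]);o=np.array([528,-151.8])
ORI=[np.pi,0,yaw]
def W(x,y,z): return [*(R@[x,y]+o),z]
def C(): p=robot.sense()["eef_pos"]; return [*(R.T@(p[:2]-o)).round(1),round(p[2],1)]
def snap(n):
    im=robot.read_camera("wrist"); cv2.imwrite(f"pics/{n}.png",im[:,:,::-1])
E
python3 - <<'E'
from h import *
robot.movep(W(-125,-22,120),ORI)
robot.move_straight(W(-125,-22,55),120,max_force=15)
print(C(),robot.sense()["ft_force"])
print(robot.move_straight(W(-45,-22,55),35,max_force=18),C(),robot.sense()["ft_force"])
snap("w1");print(robot.sense()["clock"])
E
```

```text
[np.float64(-124.4), np.float64(-22.4), np.float64(56.2)] [ 1.32551127  0.1068204  -0.07443388]
True [np.float64(-58.4), np.float64(-21.8), np.float64(54.5)] [-1.85308417  0.16241614  1.38047812]
6.7
```

View pics/w1.png

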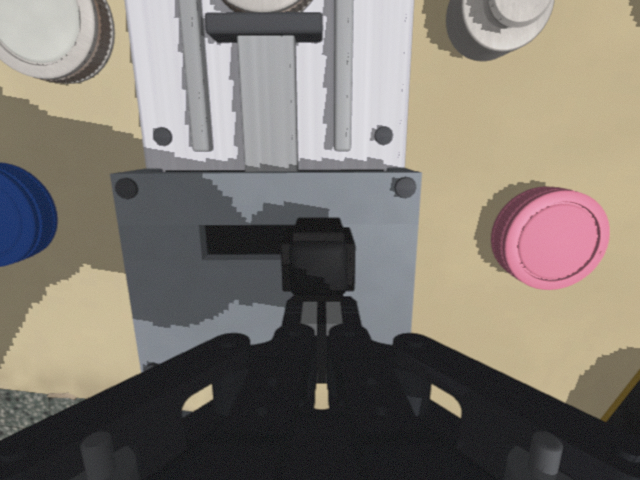

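The picture shows the knob at the slot corner (318,260), with the jaw forward against the holder. The push stopped on force at x = −58.4, about where the corner should stop it. Next comes the sideways push.

```bash
python3 - <<'E'
from h import *
robot.move_straight(W(-75,-22,55),100)
robot.move_straight(W(-75,-22,105),150)
robot.move_straight(W(-35,-72,105),150)
robot.move_straight(W(-35,-72,55),120,max_force=15)
print(C())
print(robot.move_straight(W(-35,8,55),35,max_force=18),C(),robot.sense()["ft_force"])
snap("w2")
robot.move_straight(W(-35,-40,55),100)
robot.move_straight(W(-60,-40,200),150)
snap("w3");print(robot.sense()["clock"])
E
```

```text
[np.float64(-35.1), np.float64(-71.8), np.float64(55.2)]
True [np.float64(-35.2), np.float64(-3.3), np.float64(55.1)] [ 0.99649402 -4.3959104   2.44374468]
12.2167
```

View pics/w3.png

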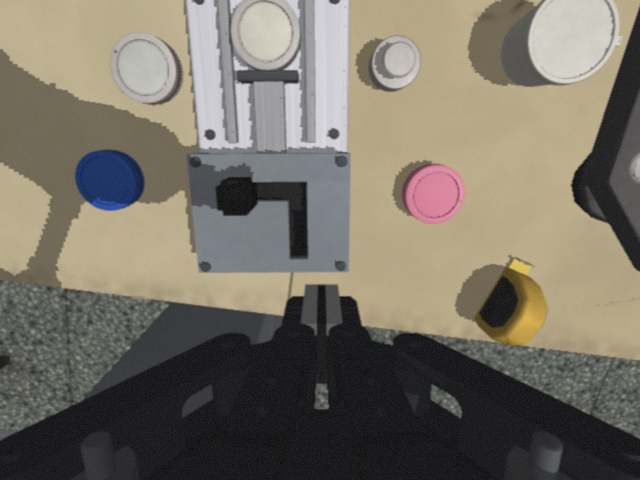

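The knob (237,195) is at the end of the locking leg, and the jaw (268,75) is against the holder. I'll take one look at the nest before handing in.

```bash
python3 - <<'E'
from h import *
robot.movep(W(-10,-20,240),ORI)
snap("w4")
for l in ("holder","knob"):
    print(l,[((R.T@(np.array(d["at"][:2])-o)).round(1),round(d["confidence"],2)) for d in robot.landmark_of("wrist",l)])
print(robot.sense()["clock"])
E
```

```text
holder [(array([ -37.6, -140.4]), 0.85), (array([80. , -1.9]), 0.69), (array([-25.9, 147.6]), 0.67)]
knob [(array([-35.7,  24.1]), 0.78), (array([ 162.7, -205.3]), 0.3)]
12.7417
```

View pics/w4.png

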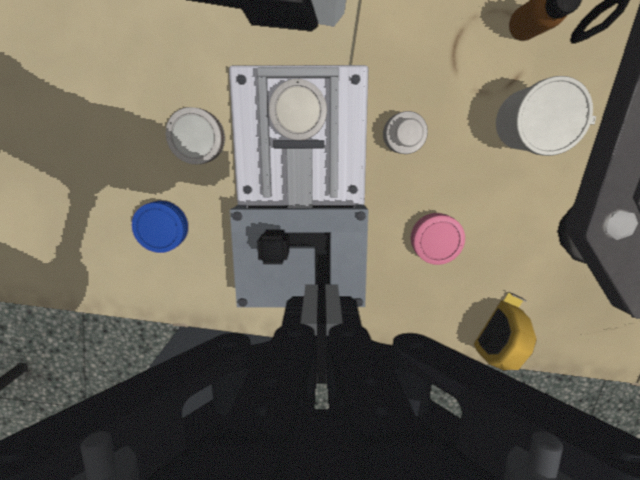

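The holder (297,108) sits between the jaw (298,143) and the end stop (298,72). The knob (272,246) is at the end of the locking leg, and nothing else has moved.

```bash
python3 -c "
from bench import robot
print(robot.hand_in())"
```

```text
the job is handed in; nothing more can be done
None
```

The holder is clamped against the end stop and the knob is at the end of the locking leg; I handed the job in after about 13 s on the robot's clock, with the robot clear of everything.

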